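# Make up the two garage-door hardware kits

### The arm

A 6-joint arm with a two-finger parallel gripper is mounted at the origin on the work surface. World frame = base frame: x ahead of the robot, y to its left, z up, the work surface at z = 0. Lengths are in m, angles in rad, forces in N, time in s.
With the tool pointing down it reaches from about 0.3 to 0.75 m from the base axis. Payload 8.5 kg.
Tool frame: the origin (TCP) lies midway between the tips of the shut fingers; the grasp point (between the pads) lies 19 mm behind it; z points along the fingers, y is the line along which they close (so a half turn about z gives the same grasp; the last joint's range is limited). The gripper opens to 88 mm and grips with 3 to 60 N. Pads are 18 mm wide; open, the fingers measure 123 mm over their backs; the gripper's body (75 mm by 187 mm) begins 45 mm behind the grasp point.
Start: joints at [0.891, 0.381, 1.297, -0, 1.464, -0.215], TCP at [0.247, 0.492, 0.239] pointing down, gripper open.
Joint ranges: [-3.11, 3.11], [-0.89, 2.33], [0.22, 2.48], [-1.42, 4.56], [0.17, 2.85], [-2.88, 2.88]. Speed limits (rad/s): [2.39, 2.39, 3.14, 3.14, 3.14, 3.14].

### API

Orientations are given as a 3x3 rotation matrix whose columns are the frame's x, y, z axes.
In Python, from plant import r gives the robot as it stands.
- The arm moves only by the tool arm_command, never from a script. Its argument "moves" is one flat list of numbers, 7 for each row, row after row: the turn, a rotation vector about the tool's x, y, z in rad, then the shift along the tool's x, y, z in m, then the opening, from 0 (shut) to 1 (fully open). A call has 1 to 8 rows; each row shifts and turns the commanded pose from where the row before left it, along the tool's axes as they then stand; what a row does not reach is not made up. A row lasts 1/12 s, in which the tool goes at most 41.7 mm and 7.16 degrees, less where a joint would pass 70% of its speed; a pose out of reach is approached as far as the arm can. A call is refused whole if a number of a shift passes 0.0417 or a number of a turn 0.125, either way. A call with a gripper value outside its range is refused whole. The fingers move at their own pace and stop on an object; the grip force is fixed at half the most. Time passes only in rows, so rows that do not move let the fingers close. It gives the time, the measured TCP pose, the force, the opening and the grip force at its end, in the units of the state.
- r.observe(): the state, without advancing time (a new reading comes with each control period).
- r.snapshot(name): name is "scene" or "top" or "wrist"; returns a dict with "color" (420x560x3 uint8, blue, green, red), "mtx" (3x3 intrinsics, pixels), "T" (4x4, takes a point from camera to world coordinates). Camera axes: x right, y down, z forward; pixel columns grow to the right and rows downward; lengths in m; the calibration is good to about 2 mm. The wrist camera is an equidistant fisheye: a pixel r from the principal point sees the ray r / f radians off the axis. A picture is of the moment at which its call begins. There is no depth.
- r.sign_off(): hands the job in; it is judged then, once.
Trained networks look in a picture, given as the dict that the camera call returned (one of the last four; its "shot" number tells which), for a name from the list of things; names that differ only in an ending like _2 or _b are one class to them, and where a whole thing is asked for, a point or a joint stands for the part that bears it (a point fixed in the world has none). Each returns a list of dicts, best first, with "conf" (0 to 1); they miss things now and then, are a little off and sometimes report something else, mostly with a low value. They report only what shows in the picture. A call takes as long as a camera call.
- r.look_for(picture, query): "location" ([x, y, z] in m, in the coordinates of the camera as it stood for that picture, good to about 4 mm: the middle of the surface that is visible of it).
- r.cut_out(picture, query): "pixels" (420x560 bool, what is visible of it).
- r.spot_point(picture, query): "location" ([x, y, z] in m, in the coordinates of the camera as it stood for that picture, good to about 4 mm: a listed point, or the origin of a listed thing).
The state is a dict: "t": time; "q": joint angles; "joint_vel": joint speeds; "joint_torque": joint torques, N m; "position": TCP position; "orientation": TCP orientation; "force": force on the tool from outside, world axes, zero at the start; "wrist_torque": the same for the moment, N m; "finger_gap": finger opening in m; "grasp_force": force on a finger pad.
Only numpy, scipy, OpenCV 4.12 (cv2) and the standard library are available. Lean on these libraries where they do the work, as an engineer would, in place of code of your own. Each camera call takes 0.05 s, during which the arm holds its last target. There are 200 camera calls.

### The job

Make up two hardware kits from the stock on the bench: the sliding-door kit in the blue tray gets the castor and the black star knob, and the shutter kit in the yellow tray gets the angle bracket, the red star knob and the steel sleeve. Put one piece in each pocket (any pocket of the right tray), standing as it stands now and flat on the pocket's floor. Leave the green knob and the copper sleeve where they are.

Things in the scene. Friction and masses are not known exactly. Their poses are not given: they have to be found in the camera images.
- caster: small castor standing wheel up: steel plate 44 x 44 x 4 mm at the bottom, steel fork, orange wheel 40 mm diameter, 20 mm thick, axle along y at 32 mm height, top at 52 mm. Fork cheeks 28 mm over their outsides along y, 18 mm long (x), from the plate up to 36 mm height: grip across them or the wheel, along y. Origin: centre of the underside; z up. About 120 g. To go in the blue tray.
- knob_black: star knob, black five-lobed plastic head, standing head down with its steel threaded stud straight up. Head 44 mm across and 18 mm high; stud 10 mm diameter (11 mm over the thread, a 16 mm collar on its lowest 4 mm), from 18 to 48 mm height on the centre line. Origin: centre of its underside; z up along the stud. About 60 g. To go in the blue tray.
- bracket: silver-grey L-shaped angle bracket standing on one leg: foot 44 (x) x 40 (y) x 5 mm; upright leg 5 mm thick, 40 mm wide (y), middle plane at x = -19.5 mm, top at 50 mm height; thin rib at y = 0 in the inside corner. Grip the upright leg by its two edges, 40 mm apart along y. Origin: centre of the foot's underside; z up. About 110 g. To go in the yellow tray.
- knob_red: star knob, red five-lobed plastic head, standing head down with its steel threaded stud straight up. Head 44 mm across and 18 mm high; stud 10 mm diameter (11 mm over the thread, a 16 mm collar on its lowest 4 mm), from 18 to 48 mm height on the centre line. Origin: centre of its underside; z up along the stud. About 60 g. To go in the yellow tray.
- sleeve_steel: plain silver-grey steel spacer sleeve standing on end: tube 30 mm outside, 18 mm inside diameter, 45 mm high. Origin: centre of its underside; z up along its axis. About 110 g. To go in the yellow tray.
- knob_green: star knob, green five-lobed plastic head, standing head down with its steel threaded stud straight up. Head 44 mm across and 18 mm high; stud 10 mm diameter (11 mm over the thread, a 16 mm collar on its lowest 4 mm), from 18 to 48 mm height on the centre line. Origin: centre of its underside; z up along the stud. About 60 g. Not needed: stays where it stands.
- sleeve_copper: plain reddish copper spacer sleeve standing on end: tube 30 mm outside, 18 mm inside diameter, 45 mm high. Origin: centre of its underside; z up along its axis. About 110 g. Not needed: stays where it stands.
- tray_blue: Blue plastic kit tray, open on top, fixed to the bench. Two square pockets in one row along its x axis, each 70 x 70 mm inside; walls and dividers 4 mm thick, their tops 14 mm above the bench; pocket floor 4 mm above the bench. Whole tray 152 x 78 mm. Origin: centre of its underside (bench height); x along the row, z up. Pocket centres at x = -37 and +37 mm, y = 0.
- tray_yellow: Yellow plastic kit tray, open on top, fixed to the bench. Three square pockets in one row along its x axis, each 70 x 70 mm inside; walls and dividers 4 mm thick, their tops 14 mm above the bench; pocket floor 4 mm above the bench. Whole tray 226 x 78 mm. Origin: centre of its underside (bench height); x along the row, z up. Pocket centres at x = -74, 0 and +74 mm, y = 0.

How it is judged:
At the end, for the whole second after the job is handed in: Castor and black knob in separate pockets of the blue tray; bracket, red knob and steel sleeve in separate yellow pockets: each origin within 22 mm of pocket centre in x and y, flat on its floor. All upright (0.15 rad), at rest; green knob, copper sleeve within 20 mm of start (((x of caster in the frame of tray_blue between -0.059 and -0.015 m and x of knob_black in the frame of tray_blue between 0.015 and 0.059 m) or (x of knob_black in the frame of tray_blue between -0.059 and -0.015 m and x of caster in the frame of tray_blue between 0.015 and 0.059 m)) and y of caster in the frame of tray_blue between -0.022 and 0.022 m and z of caster in the frame of tray_blue between 0.001 and 0.008 m and y of knob_black in the frame of tray_blue between -0.022 and 0.022 m and z of knob_black in the frame of tray_blue between 0.001 and 0.008 m and ((x of bracket in the frame of tray_yellow between -0.096 and -0.052 m and x of knob_red in the frame of tray_yellow between -0.022 and 0.022 m and x of sleeve_steel in the frame of tray_yellow between 0.052 and 0.096 m) or (x of bracket in the frame of tray_yellow between -0.096 and -0.052 m and x of sleeve_steel in the frame of tray_yellow between -0.022 and 0.022 m and x of knob_red in the frame of tray_yellow between 0.052 and 0.096 m) or (x of knob_red in the frame of tray_yellow between -0.096 and -0.052 m and x of bracket in the frame of tray_yellow between -0.022 and 0.022 m and x of sleeve_steel in the frame of tray_yellow between 0.052 and 0.096 m) or (x of knob_red in the frame of tray_yellow between -0.096 and -0.052 m and x of sleeve_steel in the frame of tray_yellow between -0.022 and 0.022 m and x of bracket in the frame of tray_yellow between 0.052 and 0.096 m) or (x of sleeve_steel in the frame of tray_yellow between -0.096 and -0.052 m and x of bracket in the frame of tray_yellow between -0.022 and 0.022 m and x of knob_red in the frame of tray_yellow between 0.052 and 0.096 m) or (x of sleeve_steel in the frame of tray_yellow between -0.096 and -0.052 m and x of knob_red in the frame of tray_yellow between -0.022 and 0.022 m and x of bracket in the frame of tray_yellow between 0.052 and 0.096 m)) and y of bracket in the frame of tray_yellow between -0.022 and 0.022 m and z of bracket in the frame of tray_yellow between 0.001 and 0.008 m and y of knob_red in the frame of tray_yellow between -0.022 and 0.022 m and z of knob_red in the frame of tray_yellow between 0.001 and 0.008 m and y of sleeve_steel in the frame of tray_yellow between -0.022 and 0.022 m and z of sleeve_steel in the frame of tray_yellow between 0.001 and 0.008 m and angle between each of caster, knob_black, bracket, knob_red, sleeve_steel, knob_green, sleeve_copper's own z axis and vertical below 0.15 rad and linear speed of each of caster, knob_black, bracket, knob_red, sleeve_steel, knob_green, sleeve_copper below 0.03 m/s and distance of each of knob_green, sleeve_copper from where it was at the start of the episode below 0.02 m); the robot touches nothing.
It fails at once if the green knob is knocked over or moved away (over 20 mm or 0.4 rad) (distance of knob_green from where it was at the start of the episode above 0.02 m or angle between knob_green's own z axis and vertical above 0.4 rad).
It fails at once if the copper sleeve is knocked over or moved away (over 20 mm or 0.4 rad) (distance of sleeve_copper from where it was at the start of the episode above 0.02 m or angle between sleeve_copper's own z axis and vertical above 0.4 rad).
It also fails if it takes over 122 s, if anything falls off the work surface, if the arm or the gripper's body presses on something with over 40 N, if the wrist force passes 120 N, or if a joint passes its speed limit or range.

## Working session

There is one attempt and no reset: what is moved stays moved. The work goes in short steps, Python scripts to look and compute and a tool call to move; the robot and the scene stay as the last step left them, time stands still between calls to the robot, and variables do not carry over. Pictures are saved under pics/ and viewed, at most 14 in all, crops included, and the job is handed in when it is done.

Besides the shell and the picture viewer there is one more tool, called after "Emit:" by a JSON object that holds its "api" and its "payload", one argument or row to a line. arm_command: Moves the arm, as the interface text tells. Its arguments: {"type":"object","properties":{"moves":{"type":"array","items":{"type":"number"}}},"required":["moves"]}

```bash
mkdir -p pics
cat > h.py <<'E'
import numpy as np, cv2
from plant import r
N=["caster","knob_black","bracket","knob_red","sleeve_steel","knob_green","sleeve_copper","tray_blue","tray_yellow"]
def w(p,l): return p["T"][:3,:3]@np.array(l)+p["T"][:3,3]
E
python3 - <<'E'
from h import *
for c in ["top","scene"]:
    p=r.snapshot(c); cv2.imwrite(f"pics/{c}0.png",p["color"])
    print(c,p["T"][:3,3].round(3))
    for n in N:
        for d in r.spot_point(p,n)[:2]: print(n,w(p,d["location"]).round(4),round(d["conf"],2))
s=r.observe();print(s["t"],s["position"],s["orientation"],s["finger_gap"])
E
```

```text
top [0.463 0.002 0.851]
caster [0.5552 0.1289 0.0022] 0.9
knob_black [0.637  0.0551 0.0025] 0.72
bracket [0.4599 0.0635 0.0007] 0.87
knob_red [ 6.638e-01 -6.720e-02  1.000e-04] 0.59
sleeve_steel [ 0.4323 -0.0587  0.0012] 0.45
knob_green [ 0.5641 -0.1192 -0.0029] 0.73
knob_green [ 4.324e-01 -5.660e-02  4.000e-04] 0.24
sleeve_copper [ 0.5615 -0.0211  0.0009] 0.74
tray_blue [ 5.009e-01 -2.915e-01  4.000e-04] 0.84
tray_yellow [0.5188 0.3253 0.0017] 0.6
tray_yellow [ 0.5005 -0.2931  0.0006] 0.52
scene [ 1.056 -0.632  0.576]
caster [0.5585 0.1294 0.003 ] 0.59
knob_black [0.6409 0.0603 0.0035] 0.68
bracket [ 0.4573  0.0693 -0.0012] 0.66
knob_red [ 0.6593 -0.0645 -0.0027] 0.71
sleeve_steel [ 0.4334 -0.052  -0.0042] 0.86
knob_green [ 0.5197  0.3331 -0.0011] 0.64
sleeve_copper [ 0.5633 -0.0149 -0.0022] 0.53
tray_blue [ 0.5076 -0.2904 -0.001 ] 0.7
tray_yellow [ 0.5185  0.3316 -0.0022] 0.72
1.0 [0.24652781 0.49161913 0.23874292] [[-8.93911828e-01  4.48242839e-01 -1.05183885e-05]
 [ 4.48242839e-01  8.93911827e-01 -4.79967824e-05]
 [-1.21117021e-05 -4.76196838e-05 -9.99999999e-01]] 0.08847264154719499
```

View pics/top0.png

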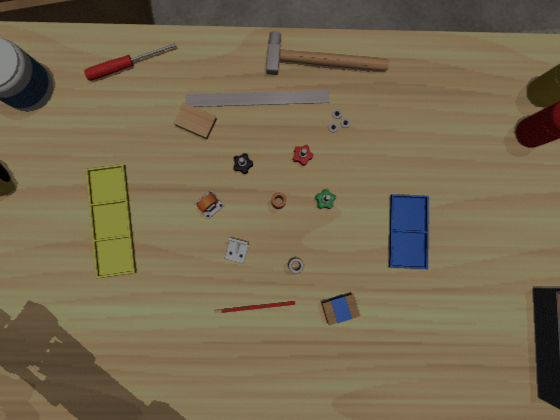

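View pics/scene0.png

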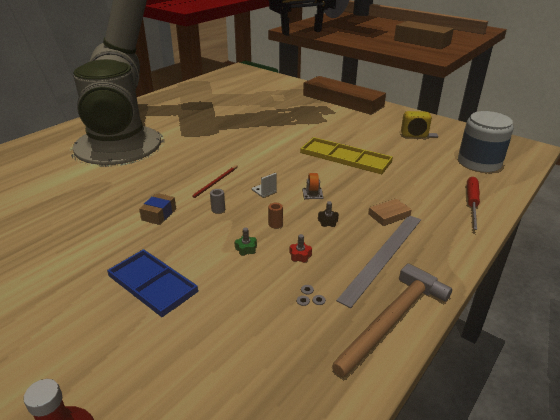

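The top view shows the yellow tray on the left (110,220) and the blue on the right (408,232). The five wanted pieces plus green (326,199) and copper (279,200) lie in between. The scene view confirms all of them are upright. Next I'll measure the orientations.

```bash
cat >> h.py <<'E'
def plane(p,uv,z):
    uv=np.atleast_2d(uv).astype(float); c=np.c_[uv,np.ones(len(uv))]@np.linalg.inv(p["mtx"]).T
    d=c@p["T"][:3,:3].T; o=p["T"][:3,3]; return o+d*((z-o[2])/d[:,2])[:,None]
E
python3 - <<'E'
from h import *
p=r.snapshot("top")
im=cv2.resize(p["color"][140:280,190:350],None,fx=5,fy=5,interpolation=cv2.INTER_CUBIC)[:600]
im=cv2.resize(p["color"][145:265,190:350],None,fx=5,fy=5,interpolation=cv2.INTER_CUBIC)
cv2.imwrite("pics/crop.png",im)
Z=dict(tray_blue=.014,tray_yellow=.014)
for n in N:
    for d in r.cut_out(p,n)[:2]:
        v,u=np.nonzero(d["pixels"]); P=plane(p,np.c_[u,v],Z.get(n,.02))
        b=cv2.minAreaRect((P[:,:2]*1000).astype(np.float32)); print(n,round(d["conf"],2),len(u),int(u.mean()),int(v.mean()),np.round(b[0],1),np.round(b[1],1),round(b[2],1))
E
```

```text
caster 0.71 451 208 204 [551.7 124.1] [43.9 43.9] 40.0
knob_black 0.73 305 242 163 [638.5  56. ] [42.1 39.3] 0.9
bracket 0.89 436 235 250 [458.7  66.3] [41.9 44. ] 77.0
knob_red 0.54 292 301 154 [657.5 -67.4] [42.5 37.5] 0.5
knob_green 0.71 284 324 199 [ 566.9 -114.4] [39.5 39.3] 0.8
knob_green 0.15 282 302 155 [657.3 -66.8] [37.8 40.7] 50.4
sleeve_copper 0.5 136 277 200 [561.3 -17.5] [31.1 26.8] 0.8
tray_blue 0.75 2888 408 231 [ 502.6 -288.6] [ 81.8 153. ] 88.0
tray_blue 0.5 280 301 154 [660.6 -66. ] [39.8 42.2] 41.7
tray_yellow 0.79 4464 110 220 [516.9 323.9] [227.5  83.5] 8.8
```

View pics/crop.png

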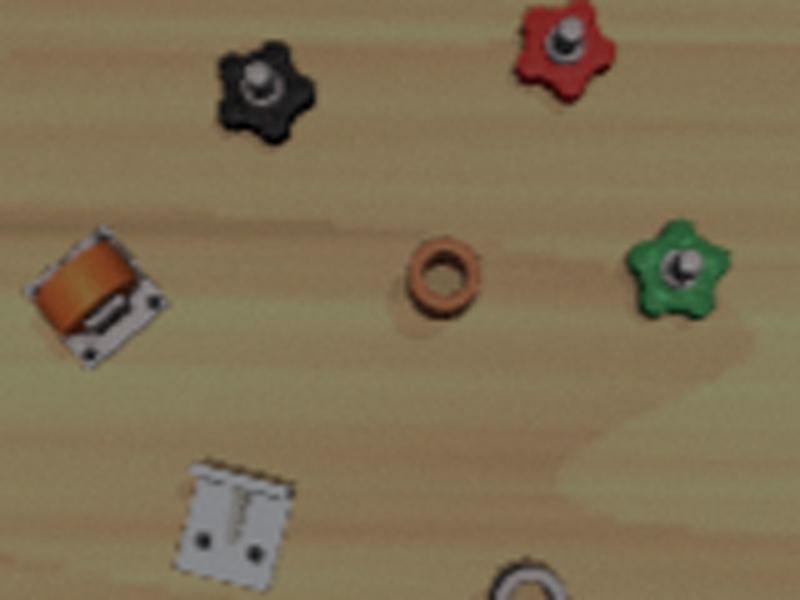

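The crop shows three things:
- **Castor:** its axle is at about 40° from x.
- **Bracket:** its upright is on the far (+x) side, with the edge line at about 77°.
- **Trays:** both have their rows along x, the blue at about -2° and the yellow at about 6°.

I'll go to hover over the castor first and check it with the wrist camera.

Emit:
{"api": "arm_command", "payload": {
  "moves": [0,0,0,-0.0314,-0.0132,0.006,1,0,0,0,-0.0314,-0.0132,0.006,1,0,0,0,-0.0314,-0.0132,0.006,1,0,0,0,-0.0314,-0.0132,0.006,1,0,0,0,-0.0314,-0.0132,0.006,1,0,0,0,-0.0314,-0.0132,0.006,1,0,0,0,-0.0314,-0.0132,0.006,1,0,0,0,-0.0314,-0.0132,0.006,1]
}}

```text
t: 2.17
position: [0.4246, 0.2832, 0.1906]
orientation: [[-0.894, 0.448, 0.0], [0.448, 0.894, 0.0], [-0.0, 0.0, -1.0]]
force: [0.1, 0.6, 0.1]
finger_gap: 0.088
grasp_force: 0.0
```

Emit:
{"api": "arm_command", "payload": {
  "moves": [0,0,0,-0.0314,-0.0132,0,1,0,0,0,-0.0314,-0.0132,0,1,0,0,0,-0.0314,-0.0132,0,1,0,0,0,-0.0314,-0.0132,0,1,0,0,0,-0.0314,-0.0132,0,1,0,0,0,-0.0314,-0.0132,0,1,0,0,0,0,0,0,1]
}}

```text
t: 2.75
position: [0.5598, 0.1252, 0.1903]
orientation: [[-0.892, 0.452, 0.001], [0.452, 0.892, -0.001], [-0.002, -0.0, -1.0]]
force: [0.5, -0.4, -0.7]
finger_gap: 0.0879
grasp_force: 0.0
```

Emit:
{"api": "arm_command", "payload": {
  "moves": [0,0,0.1025,0,0,0,0.7,0,0,0.1025,0,0,0,0.7,0,0,0.1025,0,0,0,0.7,0,0,0.1025,0,0,0,0.7,0,0,0,0,0,0,0.7]
}}

```text
t: 3.17
position: [0.5564, 0.1298, 0.1907]
orientation: [[-0.639, 0.77, -0.0], [0.77, 0.639, 0.0], [0.0, -0.0, -1.0]]
force: [-0.2, -0.4, -0.5]
finger_gap: 0.062
grasp_force: 0.0
```

```bash
cat >> h.py <<'E'
def to(x,y,z,yaw=None):
    "TCP shift in tool axes (turn apart, about tool z), yaw = angle of tool y from world x, deg"
    s=r.observe(); R=s["orientation"]; d=R.T@(np.array([x,y,z])-s["position"])
    a=np.degrees(np.arctan2(R[1,1],R[0,1])); t=None if yaw is None else np.radians((a-yaw+90)%180-90)
    print("t",s["t"],"pos",s["position"].round(4),"yaw",a.round(1),"shift",d.round(4),"len",np.linalg.norm(d).round(3),"turn",t)
def spots(p,names):
    for n in names:
        for d in r.spot_point(p,n)[:2]: print(n,w(p,d["location"]).round(4),round(d["conf"],2))
E
python3 - <<'E'
from h import *
p=r.snapshot("wrist"); cv2.imwrite("pics/w1.png",p["color"]); spots(p,N)
to(.556,.129,.015,40); print(r.observe()["orientation"].round(4))
E
```

```text
caster [ 5.496e-01  1.259e-01 -2.000e-04] 0.77
knob_black [ 6.43e-01  6.17e-02 -4.00e-04] 0.83
knob_black [ 4.594e-01  6.380e-02 -3.000e-04] 0.54
bracket [ 0.4573  0.0649 -0.0028] 0.55
knob_red [ 0.6608 -0.0668  0.    ] 0.98
knob_green [ 0.5667 -0.1144 -0.0036] 0.41
tray_yellow [5.154e-01 3.291e-01 3.000e-04] 0.93
t 3.6667 pos [0.5566 0.1294 0.1908] yaw 39.9 shift [ 1.000e-04 -8.000e-04  1.758e-01] len 0.176 turn -0.001624553021363964
[[-0.6415  0.7671  0.    ]
 [ 0.7671  0.6415 -0.    ]
 [-0.      0.     -1.    ]]
```

View pics/w1.png

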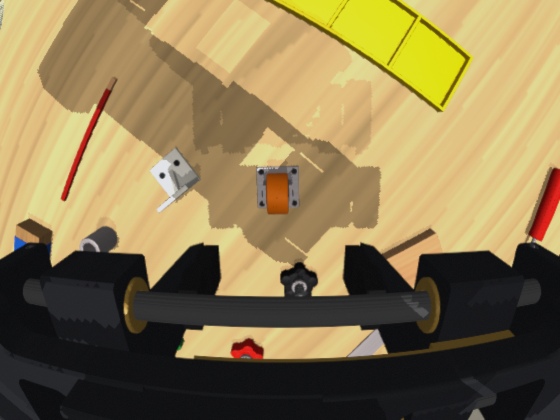

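The wrist view shows the castor plate square to the tool: columns 256–299, rows 166–208, centre about (278,187). The bracket is at (170,175). I'll project the castor centre with the fisheye model.

```bash
cat >> h.py <<'E'
def fish(p,uv,z):
    K=p["mtx"]; uv=np.atleast_2d(uv).astype(float)
    a=(uv-[K[0,2],K[1,2]])/[K[0,0],K[1,1]]; th=np.linalg.norm(a,axis=1)
    c=np.c_[a/th[:,None]*np.sin(th)[:,None],np.cos(th)]
    d=c@p["T"][:3,:3].T; o=p["T"][:3,3]; return o+d*((z-o[2])/d[:,2])[:,None]
E
python3 - <<'E'
from h import *
p=r.snapshot("wrist")
print(fish(p,[[257,167],[299,167],[278,187],[299,207],[257,207]],.004).round(4))
print("studs: black", fish(p,[[298,290]],.048).round(4))
p=r.snapshot("top")
f=lambda u,v:(u/5+190,v/5+145)
print("bracket top edge",plane(p,[f(195,466),f(293,490)],.05).round(4),"foot end",plane(p,[f(176,568),f(268,590)],.005).round(4))
print("studs K R G",plane(p,[f(258,74),f(570,32),f(690,262)],.048).round(4),"copper top",plane(p,[f(444,277)],.045).round(4),"steel",plane(p,[(295.6,265)],.045).round(4))
E
```

```text
[[0.5245 0.1293 0.004 ]
 [0.5577 0.157  0.004 ]
 [0.5546 0.127  0.004 ]
 [0.5854 0.1247 0.004 ]
 [0.5513 0.0962 0.004 ]]
studs: black [[0.632  0.0661 0.048 ]]
bracket top edge [[0.4819 0.0773 0.05  ]
 [0.4731 0.0388 0.05  ]] foot end [[0.441  0.0884 0.005 ]
 [0.4325 0.0504 0.005 ]]
studs K R G [[ 0.639   0.0561  0.048 ]
 [ 0.6583 -0.069   0.048 ]
 [ 0.5657 -0.1175  0.048 ]] copper top [[ 0.5586 -0.0195  0.045 ]] steel [[ 0.4313 -0.0541  0.045 ]]
```

Castor centre is (0.555, 0.127), and its plate measures close to the stated 44 mm. I'll grasp it now.

Emit:
{"api": "arm_command", "payload": {
  "moves": [0,0,0,-0.0008,-0.0028,0.035,0.7,0,0,0,0,0,0.035,0.7,0,0,0,0,0,0.035,0.7,0,0,0,0,0,0.035,0.7,0,0,0,0,0,0.025,0.7,0,0,0,0,0,0.01,0.7,0,0,0,0,0,0,0.7]
}}

```text
t: 4.35
position: [0.5541, 0.1269, 0.0139]
orientation: [[-0.641, 0.767, -0.004], [0.767, 0.641, -0.0], [0.002, -0.003, -1.0]]
force: [0.1, -0.5, 1.1]
finger_gap: 0.0616
grasp_force: 0.0
```

Emit:
{"api": "arm_command", "payload": {
  "moves": [0,0,0,0,0,0,0,0,0,0,0,0,0,0,0,0,0,0,0,0,0,0,0,0,0,0,0,0,0,0,0,0,0,0,0,0,0,0,0,0,0,0]
}}

```text
t: 4.85
position: [0.5553, 0.127, 0.0165]
orientation: [[-0.641, 0.767, 0.001], [0.767, 0.641, 0.0], [-0.001, 0.001, -1.0]]
force: [-0.9, -0.3, 4.5]
finger_gap: 0.0278
grasp_force: 30.0
```

Emit:
{"api": "arm_command", "payload": {
  "moves": [0,0,0,0,0,-0.02,0,0,0,0,0,0,-0.035,0,0,0,0,0,0,-0.035,0,0,0,0,0,0,-0.035,0,0,0,0,0,0,-0.015,0,0,0,0,0,0,0,0]
}}

```text
t: 5.35
position: [0.5564, 0.1271, 0.1595]
orientation: [[-0.641, 0.767, 0.007], [0.767, 0.641, 0.0], [-0.005, 0.006, -1.0]]
force: [-0.4, 0.7, -1.6]
finger_gap: 0.0278
grasp_force: 30.0
```

Run:
```python
from h import *
to(.5395,-.2905,.155,88)
```

```text
t 5.35 pos [0.5564 0.1271 0.1595] yaw 39.9 shift [-0.3096 -0.2808  0.0043] len 0.418 turn -0.8397309180699352
```

Emit:
{"api": "arm_command", "payload": {
  "moves": [0,0,0,-0.0258,-0.0234,0,0,0,0,0,-0.0258,-0.0234,0,0,0,0,0,-0.0258,-0.0234,0,0,0,0,0,-0.0258,-0.0234,0,0,0,0,0,-0.0258,-0.0234,0,0,0,0,0,-0.0258,-0.0234,0,0,0,0,0,-0.0258,-0.0234,0,0,0,0,0,-0.0258,-0.0234,0,0]
}}

```text
t: 6.02
position: [0.5427, -0.1528, 0.1539]
orientation: [[-0.641, 0.767, -0.003], [0.767, 0.641, 0.001], [0.003, -0.001, -1.0]]
force: [0.2, 0.5, -1.5]
finger_gap: 0.0279
grasp_force: 30.0
```

Emit:
{"api": "arm_command", "payload": {
  "moves": [0,0,0,-0.0258,-0.0234,0,0,0,0,0,-0.0258,-0.0234,0,0,0,0,0,-0.0258,-0.0234,0,0,0,0,0,-0.0258,-0.0234,0,0,0,0,0,0,0,0,0,0,0,0,0,0,0,0]
}}

```text
t: 6.52
position: [0.5371, -0.2917, 0.1536]
orientation: [[-0.639, 0.769, -0.002], [0.769, 0.639, 0.002], [0.003, -0.0, -1.0]]
force: [-0.4, 1.4, -0.9]
finger_gap: 0.0279
grasp_force: 30.0
```

Emit:
{"api": "arm_command", "payload": {
  "moves": [0,0,-0.12,0,0,0,0,0,0,-0.12,0,0,0,0,0,0,-0.12,0,0,0,0,0,0,-0.12,0,0,0,0,0,0,-0.12,0,0,0,0,0,0,-0.12,0,0,0,0,0,0,-0.12,0,0,0,0,0,0,0,0,0,0,0]
}}

```text
t: 7.18
position: [0.538, -0.2889, 0.1548]
orientation: [[-1.0, 0.029, -0.001], [0.029, 1.0, 0.001], [0.001, 0.001, -1.0]]
force: [-0.5, 0.6, -2.2]
finger_gap: 0.0279
grasp_force: 30.0
```

Run:
```python
from h import *
p=r.snapshot("wrist"); cv2.imwrite("pics/w2.png",p["color"]); spots(p,["tray_blue","caster"])
to(.5395,-.2905,.155,88)
```

```text
tray_blue [ 5.027e-01 -2.888e-01 -3.000e-04] 0.58
tray_blue [ 0.429  -0.0573 -0.0016] 0.18
caster [ 0.5332 -0.2891  0.1334] 0.76
t 7.3333 pos [ 0.538  -0.2897  0.1552] yaw 87.8 shift [-0.0015 -0.0008  0.0002] len 0.002 turn -0.0026823983814811595
```

View pics/w2.png

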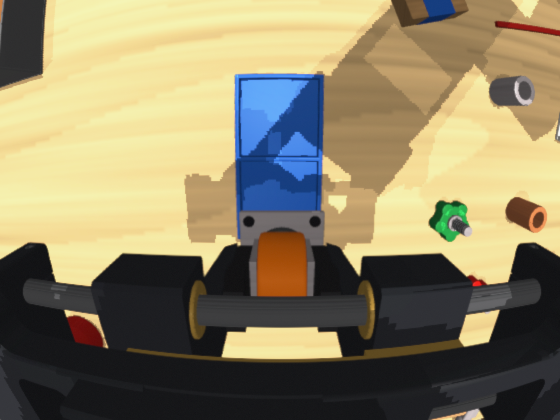

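The castor hangs square over the far blue pocket. I'll lower, release and retreat.

Emit:
{"api": "arm_command", "payload": {
  "moves": [0,0,0,-0.0015,0,0.03,0,0,0,0,0,0,0.035,0,0,0,0,0,0,0.03,0,0,0,0,0,0,0.02,0,0,0,0,0,0,0.012,0,0,0,0,0,0,0.007,0,0,0,0,0,0,0,0,0,0,0,0,0,0,0]
}}

```text
t: 8.0
position: [0.5397, -0.2905, 0.0219]
orientation: [[-0.999, 0.036, 0.0], [0.036, 0.999, -0.0], [-0.0, -0.0, -1.0]]
force: [0.8, 0.1, -1.4]
finger_gap: 0.0277
grasp_force: 30.0
```

Run:
```python
from h import *
to(.5397,-.2900,.020,88); s=r.observe(); print(s["force"],s["grasp_force"])
```

```text
t 8.0 pos [ 0.5397 -0.2905  0.0219] yaw 87.9 shift [0.     0.0005 0.0019] len 0.002 turn -0.0013797772391308414
[ 0.83128809  0.09882139 -1.36945841] 29.99706089962274
```

Emit:
{"api": "arm_command", "payload": {
  "moves": [0,0,0,0,0,0.0015,0,0,0,0,0,0,0,0.65,0,0,0,0,0,0,0.65,0,0,0,0,0,0,0.65,0,0,0,0,0,0,0.65,0,0,0,0,0,-0.03,0.65,0,0,0,0,0,-0.04,0.65,0,0,0,0,0,-0.04,0.65]
}}

```text
t: 8.67
position: [0.5391, -0.2904, 0.1311]
orientation: [[-0.999, 0.035, -0.002], [0.035, 0.999, 0.001], [0.002, 0.001, -1.0]]
force: [0.1, -0.4, -0.1]
finger_gap: 0.0571
grasp_force: 0.0
```

Emit:
{"api": "arm_command", "payload": {
  "moves": [0,0,0,-0.0109,0.039,-0.01,0.5,0,0,0,-0.0109,0.039,0,0.5,0,0,0,-0.0109,0.039,0,0.5,0,0,0,-0.0109,0.039,0,0.5,0,0,0,-0.0109,0.039,0,0.5,0,0,0,-0.0109,0.039,0,0.5,0,0,0,-0.0109,0.039,0,0.5,0,0,0,-0.0109,0.039,0,0.5]
}}

```text
t: 9.33
position: [0.6378, 0.0201, 0.1405]
orientation: [[-0.999, 0.035, 0.0], [0.035, 0.999, -0.0], [-0.0, -0.0, -1.0]]
force: [1.6, -1.0, 0.4]
finger_gap: 0.0438
grasp_force: 0.0
```

Emit:
{"api": "arm_command", "payload": {
  "moves": [0,0,0,0,0.039,0,0.5,0,0,0,0,0,0,0.5,0,0,0,0,0,0,0.5]
}}

```text
t: 9.58
position: [0.6387, 0.0589, 0.1402]
orientation: [[-1.0, 0.031, -0.0], [0.031, 1.0, -0.0], [0.0, -0.0, -1.0]]
force: [0.3, -0.7, -0.2]
finger_gap: 0.044
grasp_force: 0.0
```

Run:
```python
from h import *
p=r.snapshot("wrist"); cv2.imwrite("pics/w3.png",p["color"]); spots(p,["knob_black","knob_red","sleeve_steel","bracket"])
p=r.snapshot("scene"); cv2.imwrite("pics/s3.png",p["color"]); spots(p,["caster","tray_blue","knob_black"])
to(.640,.058,.023,88)
```

```text
knob_black [ 6.461e-01  6.300e-02 -4.000e-04] 0.83
knob_red [ 0.6624 -0.0666 -0.0012] 0.73
caster [ 0.5405 -0.2907  0.0052] 0.72
tray_blue [ 0.5074 -0.2902 -0.0023] 0.68
knob_black [0.6433 0.0635 0.0021] 0.76
t 10.0333 pos [0.6389 0.0562 0.1403] yaw 87.9 shift [-0.0011  0.0018  0.1173] len 0.117 turn -0.0009947739738740797
```

View pics/w3.png

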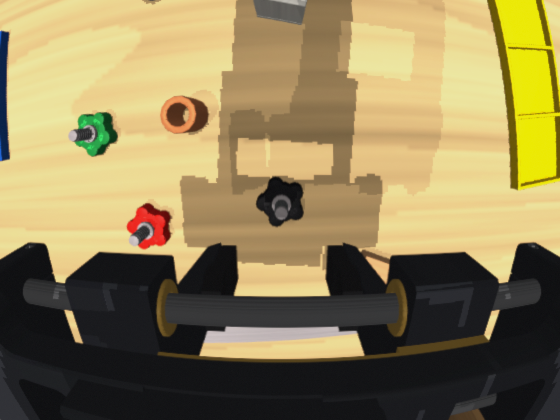

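The castor sits at (0.5405,-0.291), z about 5 mm, so it is placed. In the wrist view the black stud's tip is near (281,212) and the head centre near (281,202). I'll project those to refine.

Run:
```python
from h import *
p=r.snapshot("wrist"); print(fish(p,[[281,212],[281,200]],.048).round(4)[0],fish(p,[[281,201]],.018).round(4))
print(fish(p,[[137,239],[75,136]],.048).round(4))
d=r.cut_out(p,"knob_black")[0]; v,u=np.nonzero(d["pixels"]); print(u.min(),u.max(),v.min(),v.max())
```

```text
[0.6396 0.0561 0.048 ] [[0.6385 0.0561 0.018 ]]
[[ 0.659  -0.0651  0.048 ]
 [ 0.568  -0.1135  0.048 ]]
259 306 175 226
```

Emit:
{"api": "arm_command", "payload": {
  "moves": [0,0,0,0,0,0.03,0.5,0,0,0,0,0,0.035,0.5,0,0,0,0,0,0.03,0.5,0,0,0,0,0,0.015,0.5,0,0,0,0,0,0.007,0.5,0,0,0,0,0,0,0.5]
}}

```text
t: 10.63
position: [0.6383, 0.057, 0.0219]
orientation: [[-0.999, 0.035, -0.003], [0.035, 0.999, 0.0], [0.003, 0.0, -1.0]]
force: [0.6, 0.1, -0.2]
finger_gap: 0.0439
grasp_force: 0.0
```

Emit:
{"api": "arm_command", "payload": {
  "moves": [0,0,0,0,0,0,0,0,0,0,0,0,0,0,0,0,0,0,0,0,0,0,0,0,0,0,0,0,0,0,0,0,0,0,0,0,0,0,0,0,0,0]
}}

```text
t: 11.13
position: [0.6391, 0.057, 0.0238]
orientation: [[-0.999, 0.035, 0.001], [0.035, 0.999, -0.0], [-0.001, -0.0, -1.0]]
force: [-1.2, -0.5, 2.7]
finger_gap: 0.0088
grasp_force: 30.0
```

Emit:
{"api": "arm_command", "payload": {
  "moves": [0,0,0,0,0,-0.02,0,0,0,0,0,0,-0.035,0,0,0,0,0,0,-0.035,0,0,0,0,0,0,-0.025,0,0,0,0,0,0,-0.015,0,0,0,0,0,0,0,0,0,0,0,0,0,0,0]
}}

```text
t: 11.72
position: [0.6388, 0.057, 0.1532]
orientation: [[-0.999, 0.035, 0.001], [0.035, 0.999, -0.0], [-0.001, -0.0, -1.0]]
force: [-0.6, 0.4, -1.6]
finger_gap: 0.0089
grasp_force: 30.0
```

Run:
```python
from h import *
to(.4657,-.2875,.155,88)
```

```text
t 11.7167 pos [0.6388 0.057  0.1532] yaw 88.0 shift [ 0.161  -0.3503 -0.0019] len 0.386 turn 0.0001507960673423392
```

Emit:
{"api": "arm_command", "payload": {
  "moves": [0,0,0,0.0161,-0.035,0,0,0,0,0,0.0161,-0.035,0,0,0,0,0,0.0161,-0.035,0,0,0,0,0,0.0161,-0.035,0,0,0,0,0,0.0161,-0.035,0,0,0,0,0,0.0161,-0.035,0,0,0,0,0,0.0161,-0.035,0,0,0,0,0,0.0161,-0.035,0,0]
}}

```text
t: 12.38
position: [0.4987, -0.2193, 0.1514]
orientation: [[-0.999, 0.035, -0.003], [0.035, 0.999, 0.002], [0.003, 0.002, -1.0]]
force: [1.1, -0.4, -0.2]
finger_gap: 0.0086
grasp_force: 30.0
```

Emit:
{"api": "arm_command", "payload": {
  "moves": [0,0,0,0.0161,-0.035,0,0,0,0,0,0.0161,-0.035,0,0,0,0,0,0,0,0,0,0,0,0,0,0,0,0,0,0,0,0,0,0.02,0,0,0,0,0,0,0.02,0,0,0,0,0,0,0,0]
}}

```text
t: 12.97
position: [0.4647, -0.2846, 0.1092]
orientation: [[-0.999, 0.034, -0.006], [0.034, 0.999, 0.006], [0.006, 0.006, -1.0]]
force: [-0.0, 1.1, -1.3]
finger_gap: 0.0089
grasp_force: 30.0
```

Run:
```python
from h import *
p=r.snapshot("wrist"); cv2.imwrite("pics/w4.png",p["color"])
to(.4657,-.2880,.028,88)
```

```text
t 13.0167 pos [ 0.4653 -0.2852  0.1112] yaw 88.1 shift [-0.0008 -0.0031  0.0831] len 0.083 turn 0.0014446396558699275
```

View pics/w4.png

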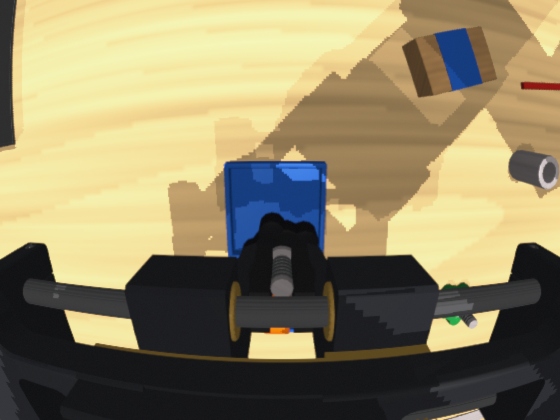

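The knob hangs upright over the near blue pocket. I'll lower it and release.

Emit:
{"api": "arm_command", "payload": {
  "moves": [0,0,0,0,-0.003,0.025,0,0,0,0,0,0,0.025,0,0,0,0,0,0,0.018,0,0,0,0,0,0,0.01,0,0,0,0,0,0,0.005,0,0,0,0,0,0,0,0,0,0,0,0,0,0,0]
}}

```text
t: 13.6
position: [0.4662, -0.2903, 0.0312]
orientation: [[-0.999, 0.034, 0.001], [0.034, 0.999, -0.001], [-0.001, -0.001, -1.0]]
force: [-0.1, 0.5, -0.2]
finger_gap: 0.009
grasp_force: 30.0
```

Run:
```python
from h import *
to(.4657,-.2880,.0275,88); print(r.observe()["force"])
```

```text
t 13.6 pos [ 0.4662 -0.2903  0.0312] yaw 88.0 shift [0.0006 0.0023 0.0037] len 0.004 turn 0.0005179343084017634
[-0.06934373  0.49843836 -0.23851357]
```

Emit:
{"api": "arm_command", "payload": {
  "moves": [0,0,0,0,0.001,0.0035,0,0,0,0,0,0,0,0,0,0,0,0,0,0,0.5,0,0,0,0,0,0,0.5,0,0,0,0,0,0,0.5,0,0,0,0,0,-0.03,0.5,0,0,0,0,0,-0.04,0.5,0,0,0,0,0,-0.04,0.5]
}}

```text
t: 14.27
position: [0.4652, -0.2886, 0.1375]
orientation: [[-0.999, 0.035, -0.002], [0.035, 0.999, 0.002], [0.002, 0.002, -1.0]]
force: [1.3, -0.3, -0.8]
finger_gap: 0.0438
grasp_force: 0.0
```

Emit:
{"api": "arm_command", "payload": {
  "moves": [0,0,0,-0.0232,0.0286,0,0.5,0,0,0,-0.0232,0.0286,0,0.5,0,0,0,-0.0232,0.0286,0,0.5,0,0,0,-0.0232,0.0286,0,0.5,0,0,0,-0.0232,0.0286,0,0.5,0,0,0,-0.0232,0.0286,0,0.5,0,0,0,-0.0232,0.0286,0,0.5,0,0,0,-0.0232,0.0286,0,0.5]
}}

```text
t: 14.93
position: [0.6599, -0.0652, 0.1367]
orientation: [[-0.999, 0.035, -0.0], [0.035, 0.999, 0.0], [0.0, 0.0, -1.0]]
force: [0.2, -0.3, -0.2]
finger_gap: 0.0441
grasp_force: 0.0
```

Emit:
{"api": "arm_command", "payload": {
  "moves": [0,0,0,0,0,0,0.5,0,0,0,0,0,0,0.5]
}}

```text
t: 15.1
position: [0.6596, -0.0654, 0.1361]
orientation: [[-0.999, 0.032, -0.001], [0.032, 0.999, 0.0], [0.001, 0.0, -1.0]]
force: [0.0, -0.1, -0.3]
finger_gap: 0.0439
grasp_force: 0.0
```

Run:
```python
from h import *
p=r.snapshot("wrist"); cv2.imwrite("pics/w5.png",p["color"]);  spots(p,["knob_red"])
d=r.cut_out(p,"knob_red")[0]; v,u=np.nonzero(d["pixels"]); print(u.min(),u.max(),v.min(),v.max())
print(fish(p,[[(u.min()+u.max())/2,(v.min()+v.max())/2]],.018))
p=r.snapshot("scene"); spots(p,["caster","knob_black","knob_green","sleeve_copper"])
to(.659,-.066,.023,88)
```

```text
knob_red [ 0.6588 -0.0707 -0.0029] 0.77
254 301 177 225
[[ 0.65794744 -0.06830115  0.018     ]]
caster [ 0.5403 -0.2884  0.0042] 0.85
caster [ 0.4302 -0.0489 -0.0032] 0.33
knob_black [ 0.4656 -0.2857  0.0056] 0.63
knob_green [ 0.5686 -0.1154  0.0012] 0.79
knob_green [ 0.662  -0.0632  0.0026] 0.63
t 15.5 pos [ 0.6589 -0.0677  0.1369] yaw 87.9 shift [-0.      0.0017  0.1139] len 0.114 turn -0.0010337497405200151
```

View pics/w5.png

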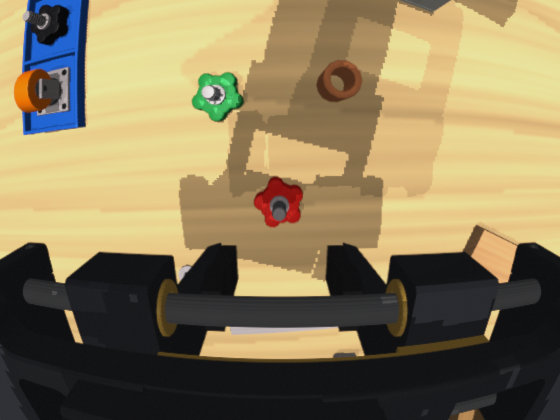

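Both blue-kit pieces are in their pockets, and red is centred under the tool. I'll grasp it.

Emit:
{"api": "arm_command", "payload": {
  "moves": [0,0,0,0,0,0.03,0.5,0,0,0,0,0,0.03,0.5,0,0,0,0,0,0.03,0.5,0,0,0,0,0,0.015,0.5,0,0,0,0,0,0.008,0.5,0,0,0,0,0,0,0.5]
}}

```text
t: 16.0
position: [0.6585, -0.0671, 0.0222]
orientation: [[-0.999, 0.035, -0.003], [0.035, 0.999, 0.001], [0.003, 0.001, -1.0]]
force: [-0.1, 0.6, -0.5]
finger_gap: 0.0441
grasp_force: 0.0
```

Emit:
{"api": "arm_command", "payload": {
  "moves": [0,0,0,0,0,0,0,0,0,0,0,0,0,0,0,0,0,0,0,0,0,0,0,0,0,0,0,0,0,0,0,0,0,0,0,0,0,0,0,0,0,0]
}}

```text
t: 16.5
position: [0.6593, -0.067, 0.0242]
orientation: [[-0.999, 0.035, 0.001], [0.035, 0.999, -0.0], [-0.001, -0.0, -1.0]]
force: [-1.5, -0.4, 2.7]
finger_gap: 0.0089
grasp_force: 30.0
```

Emit:
{"api": "arm_command", "payload": {
  "moves": [0,0,0,0,0,-0.02,0,0,0,0,0,0,-0.035,0,0,0,0,0,0,-0.035,0,0,0,0,0,0,-0.025,0,0,0,0,0,0,-0.015,0,0,0,0,0,0,0,0]
}}

```text
t: 17.0
position: [0.6604, -0.0672, 0.1577]
orientation: [[-0.999, 0.035, 0.007], [0.035, 0.999, -0.002], [-0.007, -0.002, -1.0]]
force: [0.3, -0.0, -0.4]
finger_gap: 0.0089
grasp_force: 30.0
```

Emit:
{"api": "arm_command", "payload": {
  "moves": [0,0,0,0.0074,0.0363,0,0,0,0,0,0.0074,0.0363,0,0,0,0,0,0.0074,0.0363,0,0,0,0,0,0.0074,0.0363,0,0,0,0,0,0.0074,0.0363,0,0,0,0,0,0.0074,0.0363,0,0,0,0,0,0.0074,0.0363,0,0,0,0,0,0.0074,0.0363,0,0]
}}

```text
t: 17.67
position: [0.609, 0.227, 0.1521]
orientation: [[-0.999, 0.035, -0.002], [0.035, 0.999, -0.0], [0.002, -0.0, -1.0]]
force: [0.9, 0.1, 0.6]
finger_gap: 0.0089
grasp_force: 30.0
```

Emit:
{"api": "arm_command", "payload": {
  "moves": [0,0,0,0.0074,0.0363,0,0,0,0,0,0.0074,0.0363,0,0,0,0,0,0.0074,0.0363,0,0,0,0,0,0,0,0,0,0,0,0,0,0,0,0]
}}

```text
t: 18.08
position: [0.5905, 0.3366, 0.1519]
orientation: [[-0.999, 0.032, -0.002], [0.032, 0.999, -0.001], [0.002, -0.001, -1.0]]
force: [-0.1, -0.8, -1.3]
finger_gap: 0.0087
grasp_force: 30.0
```

Run:
```python
from h import *
p=r.snapshot("wrist"); cv2.imwrite("pics/w6.png",p["color"]);  spots(p,["tray_yellow"])
d=r.cut_out(p,"tray_yellow")[0]; v,u=np.nonzero(d["pixels"]); P=fish(p,np.c_[u,v],.014)
b=cv2.minAreaRect((P[:,:2]*1000).astype(np.float32)); print(b)
to(.5915,.334,.028)
```

```text
tray_yellow [0.5155 0.3289 0.    ] 0.75
((516.6392211914062, 327.231689453125), (224.77415466308594, 79.18109893798828), 8.62552261352539)
t 18.2333 pos [0.5919 0.3338 0.1529] yaw 87.9 shift [0.0003 0.0003 0.1249] len 0.125 turn None
```

View pics/w6.png

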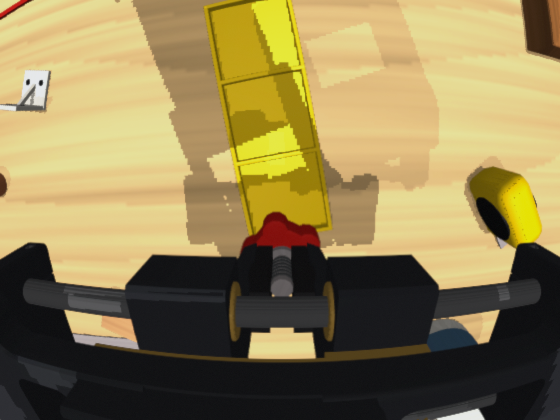

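Yellow tray refined: centre (0.5166, 0.3272), 8.6°, size matches. I'll lower red into the far pocket and release.

Emit:
{"api": "arm_command", "payload": {
  "moves": [0,0,0,0.0022,0.0045,0.035,0,0,0,0,0,0,0.035,0,0,0,0,0,0,0.03,0,0,0,0,0,0,0.015,0,0,0,0,0,0,0.009,0,0,0,0,0,0,0,0,0,0,0,0,0,0,0]
}}

```text
t: 18.82
position: [0.5904, 0.3385, 0.0301]
orientation: [[-0.999, 0.036, 0.001], [0.036, 0.999, 0.0], [-0.001, 0.0, -1.0]]
force: [0.4, -0.3, 0.0]
finger_gap: 0.009
grasp_force: 30.0
```

Run:
```python
from h import *
to(.5898,.3383,.0282); print(r.observe()["force"])
```

```text
t 18.8167 pos [0.5904 0.3385 0.0301] yaw 87.9 shift [ 0.0006 -0.0003  0.0019] len 0.002 turn None
[ 0.3898132  -0.31454983  0.00086614]
```

Emit:
{"api": "arm_command", "payload": {
  "moves": [0,0,0,0,0,0.0018,0,0,0,0,0,0,0,0,0,0,0,0,0,0,0.5,0,0,0,0,0,0,0.5,0,0,0,0,0,0,0.5,0,0,0,0,0,-0.03,0.5,0,0,0,0,0,-0.04,0.5,0,0,0,0,0,-0.04,0.5]
}}

```text
t: 19.48
position: [0.5892, 0.3393, 0.1387]
orientation: [[-0.999, 0.035, -0.002], [0.035, 0.999, -0.001], [0.002, -0.001, -1.0]]
force: [0.1, 0.7, 0.6]
finger_gap: 0.0438
grasp_force: 0.0
```

Emit:
{"api": "arm_command", "payload": {
  "moves": [0,0,0,0.0132,-0.0362,0,0.6,0,0,0,0.0132,-0.0362,0,0.6,0,0,0,0.0132,-0.0362,0,0.6,0,0,0,0.0132,-0.0362,0,0.6,0,0,0,0.0132,-0.0362,0,0.6,0,0,0,0.0132,-0.0362,0,0.6,0,0,0,0.0132,-0.0362,0,0.6,0,0,0,0.0132,-0.0362,0,0.6]
}}

```text
t: 20.15
position: [0.4731, 0.0524, 0.1383]
orientation: [[-0.999, 0.034, 0.001], [0.034, 0.999, -0.0], [-0.001, -0.0, -1.0]]
force: [1.1, -0.5, 0.8]
finger_gap: 0.0528
grasp_force: 0.0
```

Emit:
{"api": "arm_command", "payload": {
  "moves": [0,0,0,0.0132,-0.0362,0,0.6,0,0,0,0.0132,-0.0362,0,0.6,0,0,0,0.0132,-0.0362,0,0.6,0,0,0,0,0,0,0.6,0,0,0,0,0,0,0.6]
}}

```text
t: 20.57
position: [0.4305, -0.0548, 0.1383]
orientation: [[-0.999, 0.039, 0.001], [0.039, 0.999, -0.0], [-0.001, -0.0, -1.0]]
force: [-0.2, 1.1, -0.9]
finger_gap: 0.0531
grasp_force: 0.0
```

Run:
```python
from h import *
p=r.snapshot("wrist"); cv2.imwrite("pics/w7.png",p["color"]);  spots(p,["sleeve_steel","bracket"])
for d in r.cut_out(p,"sleeve_steel")[:1]:
    v,u=np.nonzero(d["pixels"]); print(u.min(),u.max(),v.min(),v.max()); print(fish(p,[[(u.min()+u.max())/2,(v.min()+v.max())/2]],.0225))
p=r.snapshot("scene"); spots(p,["knob_red","sleeve_steel"])
to(.4313,-.055,.017,88)
```

```text
sleeve_steel [ 0.4267 -0.0559 -0.002 ] 0.97
bracket [ 0.4595  0.064  -0.0014] 0.79
264 301 182 227
[[ 0.43158974 -0.05375518  0.0225    ]]
knob_red [ 5.907e-01  3.431e-01 -1.000e-04] 0.57
knob_red [ 0.5207  0.3324 -0.0006] 0.41
sleeve_steel [ 0.434  -0.0527 -0.0041] 0.67
t 20.9167 pos [ 0.4309 -0.0525  0.1379] yaw 88.1 shift [-0.0004 -0.0025  0.1209] len 0.121 turn 0.0020252553113516915
```

View pics/w7.png

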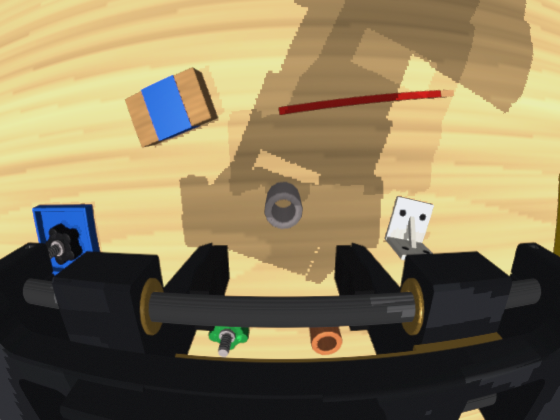

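The sleeve is directly under the tool at about (283,205). I'll grasp it and carry it to the near yellow pocket.

Emit:
{"api": "arm_command", "payload": {
  "moves": [0,0,0,0,-0.002,0.03,0.6,0,0,0,0,0,0.035,0.6,0,0,0,0,0,0.03,0.6,0,0,0,0,0,0.017,0.6,0,0,0,0,0,0.009,0.6,0,0,0,0,0,0,0.6]
}}

```text
t: 21.42
position: [0.43, -0.0546, 0.0153]
orientation: [[-0.999, 0.034, -0.003], [0.034, 0.999, 0.001], [0.003, 0.001, -1.0]]
force: [-0.1, 0.5, 0.6]
finger_gap: 0.0529
grasp_force: 0.0
```

Emit:
{"api": "arm_command", "payload": {
  "moves": [0,0,0,0,0,0,0,0,0,0,0,0,0,0,0,0,0,0,0,0,0,0,0,0,0,0,0,0,0,0,0,0,0,0,0,0,0,0,0,0,0,0]
}}

```text
t: 21.92
position: [0.4311, -0.0554, 0.0176]
orientation: [[-0.999, 0.035, 0.002], [0.035, 0.999, -0.0], [-0.002, -0.0, -1.0]]
force: [-0.1, 1.9, 7.8]
finger_gap: 0.0298
grasp_force: 30.0
```

Emit:
{"api": "arm_command", "payload": {
  "moves": [0,0,0,0,0,-0.02,0,0,0,0,0,0,-0.035,0,0,0,0,0,0,-0.035,0,0,0,0,0,0,-0.025,0,0,0,0,0,0,-0.015,0,0,0,0,0,0,0,0]
}}

```text
t: 22.42
position: [0.4317, -0.0558, 0.1498]
orientation: [[-0.999, 0.035, 0.006], [0.035, 0.999, -0.002], [-0.006, -0.002, -1.0]]
force: [0.2, 0.1, 0.1]
finger_gap: 0.0296
grasp_force: 30.0
```

Emit:
{"api": "arm_command", "payload": {
  "moves": [0,0,0,0.0001,0.0371,0,0,0,0,0,0.0001,0.0371,0,0,0,0,0,0.0001,0.0371,0,0,0,0,0,0.0001,0.0371,0,0,0,0,0,0.0001,0.0371,0,0,0,0,0,0.0001,0.0371,0,0,0,0,0,0.0001,0.0371,0,0,0,0,0,0.0001,0.0371,0,0]
}}

```text
t: 23.08
position: [0.4393, 0.243, 0.1455]
orientation: [[-0.999, 0.035, -0.002], [0.035, 0.999, -0.001], [0.002, -0.001, -1.0]]
force: [1.1, -0.5, -1.1]
finger_gap: 0.0296
grasp_force: 30.0
```

Emit:
{"api": "arm_command", "payload": {
  "moves": [0,0,0,0.0001,0.0371,0,0,0,0,0,0.0001,0.0371,0,0,0,0,0,0,0,0,0,0,0,0,0,0,0,0,0,0,0,0,0,0,0]
}}

```text
t: 23.5
position: [0.442, 0.3149, 0.1457]
orientation: [[-0.999, 0.035, -0.002], [0.035, 0.999, -0.001], [0.002, -0.001, -1.0]]
force: [0.4, 0.4, -1.4]
finger_gap: 0.0297
grasp_force: 30.0
```

Run:
```python
from h import *
to(.4434,.3161,.022,88)
```

```text
t 23.5 pos [0.442  0.3149 0.1457] yaw 88.0 shift [-0.0016  0.0014  0.1237] len 0.124 turn 0.0003974915360577025
```

Emit:
{"api": "arm_command", "payload": {
  "moves": [0,0,0,-0.001,0.001,0.035,0,0,0,0,0,0,0.035,0,0,0,0,0,0,0.028,0,0,0,0,0,0,0.015,0,0,0,0,0,0,0.009,0,0,0,0,0,0,0,0,0,0,0,0,0,0,0]
}}

```text
t: 24.08
position: [0.444, 0.3158, 0.0254]
orientation: [[-0.999, 0.036, 0.0], [0.036, 0.999, 0.0], [-0.0, 0.0, -1.0]]
force: [-0.8, 0.7, -0.9]
finger_gap: 0.0293
grasp_force: 30.0
```

Run:
```python
from h import *
to(.4434,.3161,.0218); print(r.observe()["force"])
```

```text
t 24.0833 pos [0.444  0.3158 0.0254] yaw 87.9 shift [0.0006 0.0003 0.0036] len 0.004 turn None
[-0.78402346  0.69662795 -0.91613191]
```

Emit:
{"api": "arm_command", "payload": {
  "moves": [0,0,0,0,0,0.0035,0,0,0,0,0,0,0,0,0,0,0,0,0,0,0.6,0,0,0,0,0,0,0.6,0,0,0,0,0,0,0.6,0,0,0,0,0,-0.03,0.6,0,0,0,0,0,-0.04,0.6,0,0,0,0,0,-0.04,0.6]
}}

```text
t: 24.75
position: [0.443, 0.3162, 0.1326]
orientation: [[-0.999, 0.035, -0.002], [0.035, 0.999, -0.001], [0.002, -0.001, -1.0]]
force: [0.9, 0.2, 0.7]
finger_gap: 0.0526
grasp_force: 0.0
```

Emit:
{"api": "arm_command", "payload": {
  "moves": [0,0,0,-0.006,-0.0363,-0.02,0.8,0,0,0,-0.006,-0.0363,0,0.8,0,0,0,-0.006,-0.0363,0,0.8,0,0,0,-0.006,-0.0363,0,0.8,0,0,0,-0.006,-0.0363,0,0.8,0,0,0,-0.006,-0.0363,0,0.8,0,0,0,-0.006,-0.0363,0,0.8]
}}

```text
t: 25.33
position: [0.4766, 0.0595, 0.1518]
orientation: [[-0.999, 0.035, 0.001], [0.035, 0.999, -0.0], [-0.001, -0.0, -1.0]]
force: [0.6, 0.5, 0.4]
finger_gap: 0.0706
grasp_force: 0.0
```

Emit:
{"api": "arm_command", "payload": {
  "moves": [0,0,0.0915,0,0,0,0.8,0,0,0.0915,0,0,0,0.8,0,0,0,0,0,0,0.8,0,0,0,0,0,0,0.8]
}}

```text
t: 25.67
position: [0.4767, 0.0612, 0.1515]
orientation: [[-0.977, 0.213, 0.0], [0.213, 0.977, -0.0], [-0.0, 0.0, -1.0]]
force: [-0.3, -0.3, 1.4]
finger_gap: 0.0703
grasp_force: 0.0
```

Run:
```python
from h import *
p=r.snapshot("wrist"); im=p["color"].copy(); spots(p,["bracket"])
cv2.imwrite("pics/w8.png",cv2.resize(im[130:260,190:370],None,fx=4,fy=4,interpolation=cv2.INTER_CUBIC))
p=r.snapshot("scene"); spots(p,["sleeve_steel","knob_red"])
to(.4765,.0605,.018,77.5)
```

```text
bracket [0.457  0.0638 0.001 ] 0.92
sleeve_steel [0.4413 0.3177 0.0053] 0.62
knob_red [0.5941 0.3425 0.0033] 0.78
knob_red [ 0.505  -0.2891 -0.0013] 0.55
t 25.9167 pos [0.4766 0.0615 0.1514] yaw 77.6 shift [-1.000e-04 -1.000e-03  1.334e-01] len 0.133 turn 0.002269884941847702
```

View pics/w8.png

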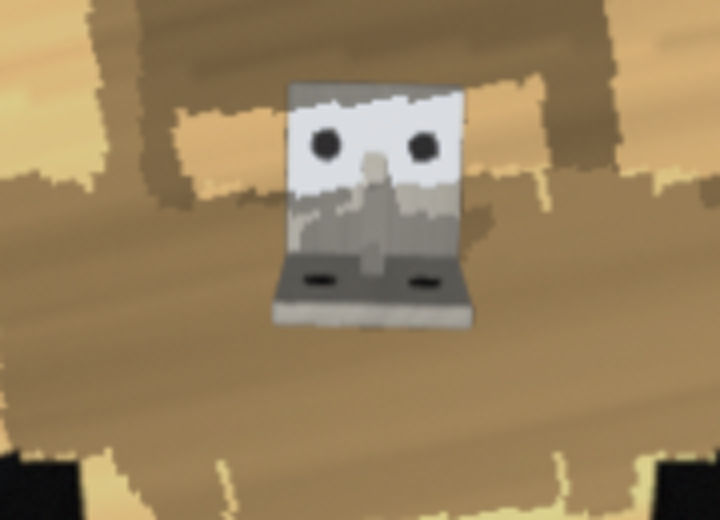

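The bracket is aligned with the fingers, with the upright's top face centred at about pixel (283,208). I'll grasp it by the edges, lift, turn and carry.

Emit:
{"api": "arm_command", "payload": {
  "moves": [0,0,0,0,0,0.035,0.8,0,0,0,0,0,0.035,0.8,0,0,0,0,0,0.035,0.8,0,0,0,0,0,0.018,0.8,0,0,0,0,0,0.01,0.8,0,0,0,0,0,0,0.8]
}}

```text
t: 26.42
position: [0.4757, 0.0615, 0.0164]
orientation: [[-0.977, 0.215, -0.004], [0.215, 0.977, 0.0], [0.004, -0.0, -1.0]]
force: [-0.4, 0.1, 0.1]
finger_gap: 0.0706
grasp_force: 0.0
```

Emit:
{"api": "arm_command", "payload": {
  "moves": [0,0,0,0,0,0,0,0,0,0,0,0,0,0,0,0,0,0,0,0,0,0,0,0,0,0,0,0,0,0,0,0,0,0,0,0,0,0,0,0,0,0]
}}

```text
t: 26.92
position: [0.477, 0.0611, 0.019]
orientation: [[-0.976, 0.216, 0.001], [0.216, 0.976, -0.0], [-0.001, 0.0, -1.0]]
force: [0.1, 0.4, 5.8]
finger_gap: 0.0394
grasp_force: 30.0
```

Emit:
{"api": "arm_command", "payload": {
  "moves": [0,0,0,0,0,-0.02,0,0,0,0,0,0,-0.035,0,0,0,0,0,0,-0.035,0,0,0,0,0,0,-0.025,0,0,0,0,0,0,-0.015,0,0,0,0,0,0,0,0]
}}

```text
t: 27.42
position: [0.4778, 0.0611, 0.1512]
orientation: [[-0.976, 0.216, 0.006], [0.216, 0.976, -0.001], [-0.006, 0.001, -1.0]]
force: [0.2, -0.5, -1.4]
finger_gap: 0.039
grasp_force: 30.0
```

Emit:
{"api": "arm_command", "payload": {
  "moves": [0,0,-0.092,0,0,0,0,0,0,-0.092,0,0,0,0,0,0,-0.092,0,0,0,0,0,0,-0.092,0,0,0,0,0,0,0,0,0,0,0]
}}

```text
t: 27.83
position: [0.4761, 0.0612, 0.147]
orientation: [[-0.988, -0.153, -0.002], [-0.153, 0.988, 0.0], [0.002, 0.001, -1.0]]
force: [-0.1, 1.3, -2.1]
finger_gap: 0.0393
grasp_force: 30.0
```

Emit:
{"api": "arm_command", "payload": {
  "moves": [0,0,0,-0.0123,0.0322,0,0,0,0,0,-0.0123,0.0322,0,0,0,0,0,-0.0123,0.0322,0,0,0,0,0,-0.0123,0.0322,0,0,0,0,0,-0.0123,0.0322,0,0,0,0,0,-0.0123,0.0322,0,0,0,0,0,-0.0123,0.0322,0,0,0,0,0,-0.0123,0.0322,0,0]
}}

```text
t: 28.5
position: [0.5351, 0.3322, 0.1469]
orientation: [[-0.989, -0.147, -0.002], [-0.147, 0.989, -0.001], [0.002, -0.0, -1.0]]
force: [0.3, -0.1, -1.4]
finger_gap: 0.0394
grasp_force: 30.0
```

Emit:
{"api": "arm_command", "payload": {
  "moves": [0,0,0,0,0,0,0,0,0,0,0,0,0,0]
}}

```text
t: 28.67
position: [0.5349, 0.3318, 0.1465]
orientation: [[-0.989, -0.149, -0.002], [-0.149, 0.989, -0.001], [0.002, -0.001, -1.0]]
force: [1.0, 0.3, -2.0]
finger_gap: 0.0393
grasp_force: 30.0
```

Run:
```python
from h import *
p=r.snapshot("wrist"); cv2.imwrite("pics/w9.png",p["color"])
to(.5354,.330,.022,98.6)
```

```text
t 28.7167 pos [0.5349 0.3306 0.1469] yaw 98.5 shift [-0.0007 -0.0006  0.1249] len 0.125 turn -0.0009794646876352228
```

View pics/w9.png

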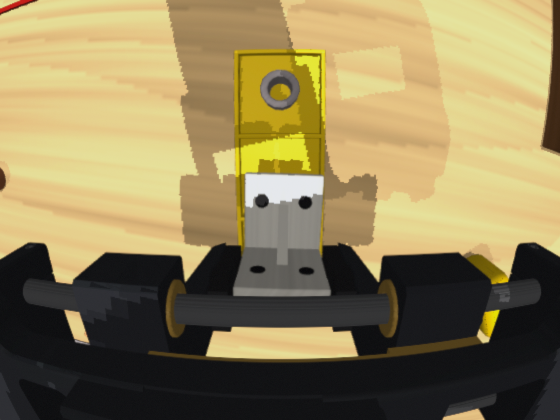

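The sleeve is centred in its pocket and the bracket hangs square over the middle one. I'll lower it.

Emit:
{"api": "arm_command", "payload": {
  "moves": [0,0,0,0,0,0.035,0,0,0,0,0,0,0.035,0,0,0,0,0,0,0.028,0,0,0,0,0,0,0.015,0,0,0,0,0,0,0.009,0,0,0,0,0,0,0,0,0,0,0,0,0,0,0]
}}

```text
t: 29.3
position: [0.5358, 0.33, 0.0269]
orientation: [[-0.989, -0.148, 0.001], [-0.148, 0.989, 0.0], [-0.001, 0.0, -1.0]]
force: [0.4, 0.7, -0.3]
finger_gap: 0.0393
grasp_force: 30.0
```

Run:
```python
from h import *
to(.5354,.330,.0232); print(r.observe()["force"])
```

```text
t 29.3 pos [0.5358 0.33   0.0269] yaw 98.5 shift [0.0004 0.     0.0037] len 0.004 turn None
[ 0.39154426  0.69275724 -0.27726936]
```

Emit:
{"api": "arm_command", "payload": {
  "moves": [0,0,0,0,0,0.0035,0,0,0,0,0,0,0,0,0,0,0,0,0,0,0.7,0,0,0,0,0,0,0.7,0,0,0,0,0,0,0.7,0,0,0,0,0,-0.03,0.7,0,0,0,0,0,-0.04,0.7,0,0,0,0,0,-0.04,0.7]
}}

```text
t: 29.97
position: [0.5349, 0.3304, 0.1339]
orientation: [[-0.989, -0.15, -0.002], [-0.15, 0.989, -0.001], [0.002, -0.0, -1.0]]
force: [1.0, -0.8, 0.6]
finger_gap: 0.0622
grasp_force: 0.0
```

Emit:
{"api": "arm_command", "payload": {
  "moves": [0,0,0,0,-0.01,-0.04,0.7,0,0,0,0.02,-0.03,-0.01,0.7,0,0,0,0.02,-0.03,0,0.7,0,0,0,0.02,-0.03,0,0.7,0,0,0,0.02,-0.03,0,0.7,0,0,0,0.02,-0.03,0,0.7,0,0,0,0,0,0,0.7]
}}

```text
t: 30.55
position: [0.4582, 0.1539, 0.1833]
orientation: [[-0.989, -0.147, -0.001], [-0.147, 0.989, -0.001], [0.001, -0.001, -1.0]]
force: [0.1, 0.0, -0.2]
finger_gap: 0.0618
grasp_force: 0.0
```

Run:
```python
from h import *
for c in ["top","scene"]:
    p=r.snapshot(c); print(c); spots(p,N[:7])
    a=p["color"][130:290] if c=="top" else p["color"]
    if c=="scene":
        a=np.vstack([cv2.resize(p["color"][130:180,280:420],(700,250)),cv2.resize(p["color"][225:325,90:230],(490,350)) if 0 else cv2.copyMakeBorder(cv2.resize(p["color"][235:325,90:230],(525,338)),0,0,0,175,0)])
        cv2.imwrite("pics/end.png",a)
```

```text
top
caster [ 0.5387 -0.2895  0.005 ] 0.89
knob_black [ 0.4657 -0.2931  0.0054] 0.74
bracket [0.5168 0.3228 0.0019] 0.62
knob_red [0.5957 0.3401 0.0044] 0.63
knob_green [ 0.5634 -0.1175 -0.0031] 0.87
sleeve_copper [ 0.5589 -0.022   0.001 ] 0.5
scene
caster [ 0.5412 -0.2896  0.003 ] 0.71
knob_black [ 0.4653 -0.2867  0.0052] 0.84
bracket [0.5187 0.3322 0.0034] 0.74
knob_red [0.593  0.3444 0.0007] 0.69
knob_red [ 0.4702 -0.2874  0.0065] 0.67
sleeve_steel [ 0.4463  0.3188 -0.0005] 0.61
knob_green [ 5.670e-01 -1.151e-01 -5.000e-04] 0.81
knob_green [ 0.541  -0.2888  0.0047] 0.36
```

View pics/end.png

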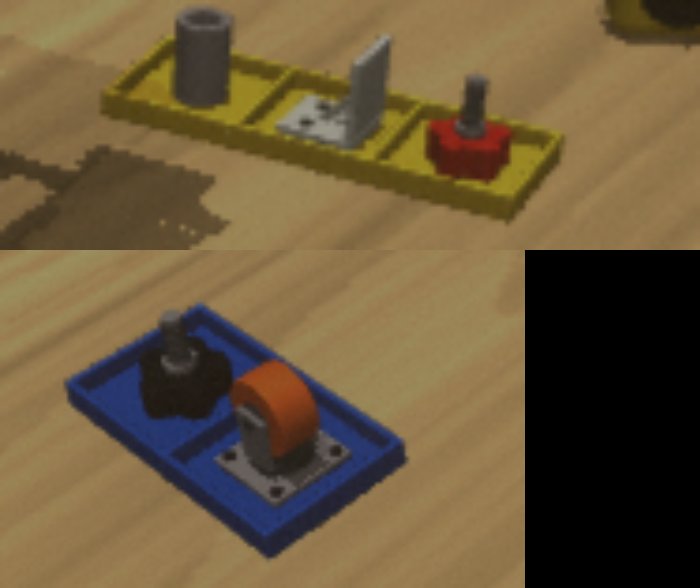

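The final view shows all five pieces standing upright in separate pockets of the right trays. The green knob and copper sleeve measure where they started, within the networks' error. I'll hand it in.

```bash
python3 -c "
from plant import r
print(r.sign_off())"
```

```text
the job is handed in; nothing more can be done
None
```

I handed the job in at about 31 s: the castor and black knob are in the blue tray; the bracket, red knob and steel sleeve are in the yellow tray, one piece per upright pocket. The green knob and copper sleeve were left where they stood; sign-off returned no verdict.

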